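Unnest four flower pots onto their saucers

TASK

The four small flower pots are nested in one stack; take the stack apart and stand each pot upright in the well of the saucer of its own colour, ready for potting up. Set the pots down gently, never drop or tip one over, leave the saucers where they stand, and do not disturb the lidded jar or the pot with the bamboo stake.

Things in the scene. Friction and masses are not known exactly. Their poses are not given: they have to be found in the camera images.
- pot_terracotta_center (a point): Unglazed orange terracotta flower pot, empty, loose: 64 mm high, 66 mm across its round, upright-sided collar (the top 20 mm, 8 mm thick; grip across its outside); below that the body narrows to a 42 mm foot. Point: on the axis half-way up, 32.0 mm below the rim; z up the axis. Bottom pot of the nest, on the table.
- pot_blue_center (a point): Indigo-blue glazed flower pot, empty, loose: 57 mm high, 57 mm across its round, upright-sided collar (the top 20 mm, 8 mm thick; grip across its outside); below that the body narrows to a 35 mm foot. Point: on the axis half-way up, 28.5 mm below the rim; z up the axis. Nested: its collar rests on the rim of the terracotta pot and alone stands clear above it.
- pot_white_center (a point): White glazed flower pot, empty, loose: 50 mm high, 48 mm across its round, upright-sided collar (the top 20 mm, 8 mm thick; grip across its outside); below that the body narrows to a 28 mm foot. Point: on the axis half-way up, 25.0 mm below the rim; z up the axis. Nested: its collar rests on the rim of the blue pot and alone stands clear above it.
- pot_green_center (a point): Green glazed flower pot, empty, loose: 42 mm high, 39 mm across its round, upright-sided collar (the top 20 mm, 8 mm thick; grip across its outside); below that the body narrows to a 22 mm foot. Point: on the axis half-way up, 21.0 mm below the rim; z up the axis. Topmost pot: its collar rests on the rim of the white pot and alone stands clear above it.
- saucer_terracotta_floor (a point): Unglazed orange terracotta saucer, loose, standing flat on the table: 80 mm across, 14 mm high, flat well 65 mm across whose floor is 5 mm above the table. The point is the middle of the well floor; z is up.
- saucer_blue_floor (a point): Indigo-blue glazed saucer, loose, standing flat on the table: 73 mm across, 14 mm high, flat well 58 mm across whose floor is 5 mm above the table. The point is the middle of the well floor; z is up.
- saucer_white_floor (a point): White glazed saucer, loose, standing flat on the table: 66 mm across, 14 mm high, flat well 51 mm across whose floor is 5 mm above the table. The point is the middle of the well floor; z is up.
- saucer_green_floor (a point): Green glazed saucer, loose, standing flat on the table: 60 mm across, 14 mm high, flat well 45 mm across whose floor is 5 mm above the table. The point is the middle of the well floor; z is up.
- jar: Bystander, loose: clear glass propagation jar with a cutting inside, 76 mm across, closed with a cork lid with a wooden knob, 113 mm high in all. Origin: centre of its underside.
- stake_pot: Bystander, loose: larger terracotta pot (106 mm across, 92 mm high) with a seedling held by an orange spring clip to an upright bamboo stake that reaches 310 mm above the table. Origin: centre of its underside.
Mind the look-alikes: they are no part of the job. There is more than one size of the part that bears saucer_blue_floor; the job needs the middle-sized.

How it is judged:
By the outcome, as a careful person would: the job done as asked, in the order asked, and still so for the second after the job is handed in, with the robot touching nothing.
It also fails if it takes over 125 s, if anything falls off the work surface, if the arm or the gripper's body presses on something with over 40 N, if the wrist force passes 120 N, or if a joint passes its speed limit or range.

ROBOT

A 7-joint arm with a two-finger parallel gripper is mounted at the origin on the work surface. World frame = base frame: x ahead of the robot, y to its left, z up, the work surface at z = 0. Lengths are in m, angles in rad, forces in N, time in s.
With the tool pointing down it reaches from about 0.35 to 0.9 m from the base axis. Payload 7.2 kg.
Tool frame: the origin (TCP) lies on the mounting face of the last link; the fingertips stand 173 mm ahead of it and the grasp point (between the pads) lies 155 mm ahead of it; z points along the fingers, y is the line along which they close (so a half turn about z gives the same grasp; the last joint's range is limited). The gripper opens to 85 mm and grips with 20 to 120 N. Pads are 22 mm wide; open, the fingers measure 114 mm over their backs; the gripper's body (76 mm by 85 mm) begins 54 mm behind the grasp point. The pads swing forward as they close: fully open they stand 13 mm farther back than shut.
Start: joints at [1.232, 0.411, -0.013, 1.596, 0.006, 1.134, -0.082], TCP at [0.167, -0.602, 0.405] pointing down, gripper open.
Joint ranges: [-2.95, 2.95], [-0.29, 1.99], [-1.47, 1.44], [0.14, 2.54], [-1.03, 4.17], [0.13, 1.85], [-2.86, 2.86]. Speed limits (rad/s): [2.39, 2.39, 3.01, 3.01, 3.14, 3.14, 3.14].

INTERFACE

Orientations are given as a unit quaternion [x, y, z, w].
In Python, from plant import arm gives the robot as it stands.
- The arm moves only by the tool play_rows, never from a script. Its argument "increments" is a list of rows, each a list of 4 numbers: the shift along the tool's x, y, z in m, then the turn about the tool's z in rad. In form: [[x, y, z, roll], ...]. A call has 1 to 12 rows; each row shifts and turns the commanded pose from where the row before left it, along the tool's axes as they then stand; what a row does not reach is not made up. A row lasts 1/10 s, in which the tool goes at most 50 mm and 8.59 degrees, less where a joint would pass 70% of its speed; a pose out of reach is approached as far as the arm can. A call is refused whole if a number of a shift passes 0.05 or a number of a turn 0.15, either way. A call with a gripper value outside its range is refused whole. "hand" is the closure, from -1 (fully open) to 1 (shut), so that 0 is half open, set as the call begins (left out, the last holds). The fingers move at their own pace and stop on an object; "force" is the grip in N (left out, the last holds). Time passes only in rows, so rows that do not move let the fingers close. It gives the time, the measured TCP pose, the force, the opening and the grip force at its end, in the units of the state.
- arm.observe(): the state, without advancing time (a new reading comes with each control period).
- arm.get_image(name): name is "side" or "top"; returns a dict with "image" (420x560x3 uint8, blue, green, red), "fx", "fy", "cx", "cy" (pixels), "k1" (the pictures are not rectified: a ray, as slopes to the right and down, at radius r is drawn at 1 + k1 r^2 times it, then the intrinsics apply), "eye" and "attitude" of the camera in the world. Camera axes: x right, y up, looking along -z (the intrinsics and any distortion apply to the point x, -y, -z); pixel columns grow to the right and rows downward; lengths in m; the calibration is good to about 2 mm. A picture is of the moment at which its call begins. There is no depth.
- arm.sign_off(): hands the job in; it is judged then, once.
The state is a dict: "time": time; "joints": joint angles; "qvel": joint speeds; "tau": joint torques, N m; "ee_pos": TCP position; "tool_rot": TCP orientation; "wrist_force": force on the tool from outside, world axes, zero at the start; "moment": the same for the moment, N m; "grip_width": finger opening in m; "finger_force": force on a finger pad.
Only numpy, scipy, OpenCV 4.12 (cv2) and the standard library are available. Lean on these libraries where they do the work, as an engineer would, in place of code of your own. Each camera call takes 0.05 s, during which the arm holds its last target. There are 200 camera calls.

## Working session

There is one attempt and no reset: what is moved stays moved. The work goes in short steps, Python scripts to look and compute and a tool call to move; the robot and the scene stay as the last step left them, time stands still between calls to the robot, and variables do not carry over. Pictures are saved under pics/ and viewed, at most 14 in all, crops included, and the job is handed in when it is done.

Besides the shell and the picture viewer there is one more tool, called after "Call:" by a JSON object that holds its "fn" and its "kwargs", one argument or row to a line. play_rows: Moves the arm, as the interface text tells. Its arguments: {"type":"object","properties":{"increments":{"type":"array"},"hand":{"type":"number"},"force":{"type":"number"}},"required":["increments"]}

```bash
mkdir -p pics; cat > h.py <<'E'
import numpy as np,cv2
from scipy.spatial.transform import Rotation as R
from plant import arm
def rot(a):
    a=np.array(a); return a if a.shape==(3,3) else R.from_quat(a).as_matrix()
def K(d): return np.array([[d['fx'],0,d['cx']],[0,d['fy'],d['cy']],[0,0,1.]]),np.array([d['k1'],0,0,0,0.])
def pt(d,u,v,z):
    k,D=K(d); x,y=cv2.undistortPoints(np.array([[[u,v]]],float),k,D)[0,0]
    r=rot(d['attitude'])@[x,-y,-1]; e=np.array(d['eye']); return e+r*(z-e[2])/r[2]
def proj(d,P):
    p=(np.atleast_2d(P)-d['eye'])@rot(d['attitude'])*[1,-1,-1]
    k,D=K(d); return cv2.projectPoints(p,np.zeros(3),np.zeros(3),k,D)[0][:,0]
E
python3 - <<'E'
from h import *
import pickle
for n in('side','top'):
    d=arm.get_image(n); cv2.imwrite(f'pics/{n}0.png',d['image']); pickle.dump(d,open(n+'0.pkl','wb'))
    print({k:v for k,v in d.items() if k!='image'})
print(arm.observe())
E
```

```text
{'fx': 394.0320626757956, 'fy': 394.0320626757956, 'cx': 282.1646478522006, 'cy': 205.1847779693012, 'k1': 0.0012016441755367795, 'eye': array([0.3647727 , 0.66325369, 0.67618665]), 'attitude': array([-0.06499292,  0.4152389 ,  0.89908802, -0.12244717])}
{'fx': 461.16792379735614, 'fy': 461.16792379735614, 'cx': 280.0736578113392, 'cy': 201.07597599546256, 'k1': -0.15261405075393084, 'eye': array([0.43645798, 0.0124161 , 1.13698831]), 'attitude': array([ 0.03248922, -0.04102812, -0.69856605,  0.71362919])}
{'time': 0.1, 'joints': array([ 1.23178375,  0.41184925, -0.01271128,  1.59699803,  0.00560234,
        1.13427252, -0.08219172]), 'qvel': array([-0.00216644, -0.00173756,  0.0024048 , -0.0037776 ,  0.00069949,
        0.00075351,  0.00094375]), 'tau': array([ 2.75890889e-03, -6.01829267e+01,  6.84326850e-01, -3.00089729e+01,
        1.39949599e-02,  6.39081089e-03,  3.80978918e-05]), 'ee_pos': array([ 0.16712226, -0.60203338,  0.40390326]), 'tool_rot': array([ 9.90844064e-01,  1.35009200e-01, -1.53766830e-04, -7.29734867e-04]), 'wrist_force': array([-0.34306624, -0.55790276, -0.1983893 ]), 'moment': array([-0.02191014,  0.01433912, -0.01333818]), 'finger_force': 0.0, 'grip_width': 0.08558675737224036}
```

View pics/top0.png

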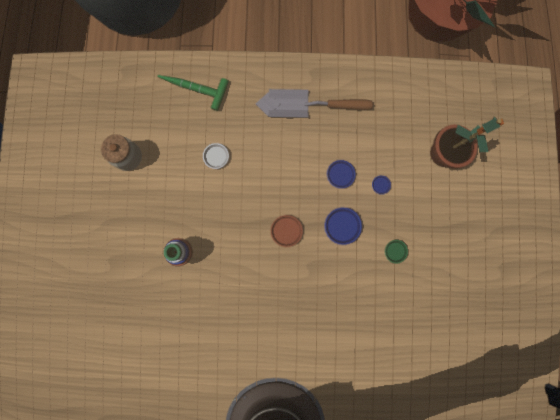

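View pics/side0.png

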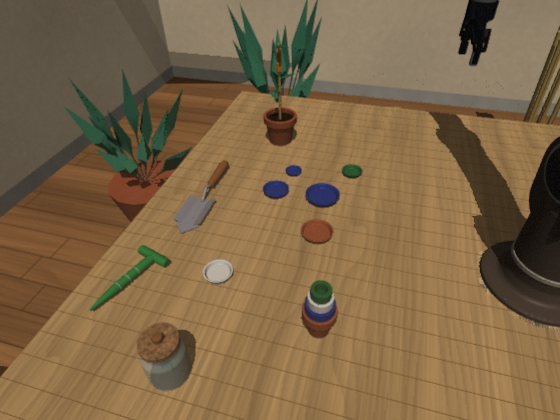

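The top view shows the stack at (177,252). Saucers are terracotta (287,231), white (216,156) and green (396,251). There are three blue candidates: (343,226) large, (341,174) middle and (382,185) small. I choose (341,174), and will check its size and a close crop.

```bash
python3 - <<'E'
from h import *
import pickle
t=pickle.load(open('top0.pkl','rb')); s=pickle.load(open('side0.pkl','rb'))
im=t['image']
a=cv2.resize(im[130:280,270:420],None,fx=4,fy=4,interpolation=cv2.INTER_CUBIC)
b=cv2.resize(im[225:275,150:200],None,fx=4,fy=4,interpolation=cv2.INTER_CUBIC)
sd=cv2.resize(s['image'][270:345,295:345],None,fx=4,fy=4,interpolation=cv2.INTER_CUBIC)
c=np.zeros((600,800,3),np.uint8); c[:,:600]=a; c[:200,600:]=b; c[200:500,600:]=sd
cv2.imwrite('pics/crop1.png',c)
hsv=cv2.cvtColor(im,cv2.COLOR_BGR2HSV)
# saucers: contour by colour difference from local background
for n,(u,v) in dict(terra=(287,231),bigblue=(343,226),blue=(341,174),smallblue=(382,185),white=(216,156),green=(396,251)).items():
    r=26; p=im[v-r:v+r,u-r:u+r]
    m=np.full(p.shape[:2],cv2.GC_PR_BGD,np.uint8); cv2.circle(m,(r,r),12 if n!='smallblue' else 6,cv2.GC_PR_FGD,-1); cv2.circle(m,(r,r),5,cv2.GC_FGD,-1)
    yy,xx=np.mgrid[:2*r,:2*r]; m[np.hypot(yy-r,xx-r)>22]=cv2.GC_BGD
    cv2.grabCut(p,m,None,np.zeros((1,65)),np.zeros((1,65)),6,cv2.GC_INIT_WITH_MASK)
    f=((m==1)|(m==3)).astype(np.uint8); cs,_=cv2.findContours(f,0,1); k=max(cs,key=cv2.contourArea)
    (x,y),ax,_=cv2.fitEllipse(k); x+=u-r;y+=v-r
    P=pt(t,x,y,.011); D=(ax[0]+1)*np.linalg.norm(pt(t,x+1,y,.011)-P),(ax[1]+1)*np.linalg.norm(pt(t,x+1,y,.011)-P)
    print(n,round(x,1),round(y,1),P.round(4),np.round(D,3),'side px',proj(s,P+[0,0,0])[0].round(1))
print('stack rough',pt(t,173.5,252.5,.124),pt(s,320.5,290,.124), 'jar',pt(t,117,146,.1),'stakepot',pt(t,456,147,.09))
E
```

```text
terra 286.0 230.8 [ 0.4816 -0.0159  0.011 ] [0.062 0.063] side px [316.9 231.4]
bigblue 343.1 226.2 [ 0.4957 -0.1559  0.011 ] [0.026 0.028] side px [322.7 195.3]
blue 341.5 173.7 [ 0.6259 -0.1509  0.011 ] [0.07  0.074] side px [275.7 188.7]
smallblue 381.3 184.4 [ 0.6015 -0.2512  0.011 ] [0.047 0.048] side px [293.5 169.6]
white 216.0 155.8 [0.6637 0.1618 0.011 ] [0.061 0.063] side px [218.2 271. ]
green 396.4 250.8 [ 0.4374 -0.2891  0.011 ] [0.061 0.062] side px [351.7 170.6]
stack rough [0.42351039 0.23322629 0.124     ] [0.42543548 0.23984781 0.124     ] jar [0.66552325 0.38371921 0.1       ] stakepot [ 0.68477742 -0.41596702  0.09      ]
```

View pics/crop1.png

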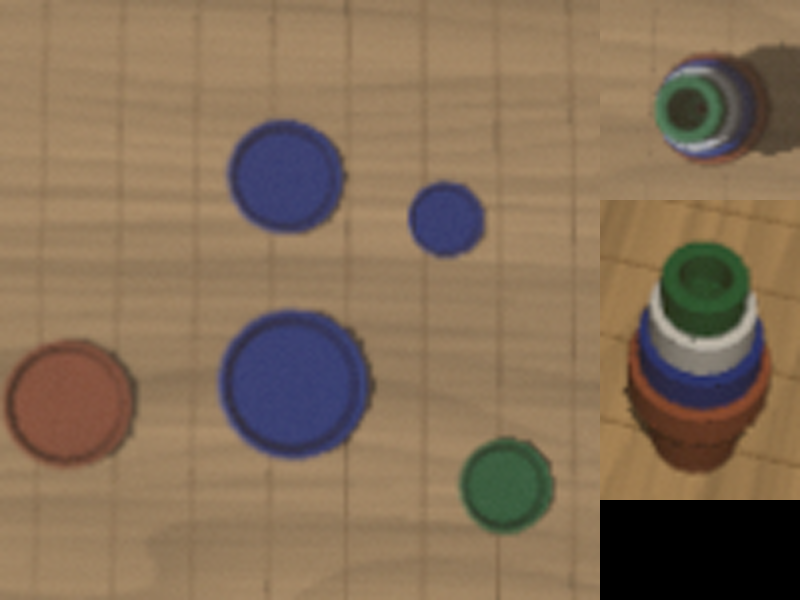

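The crop shows the middle blue saucer at full-image (341.4,173.9), about 29 px or 73 mm across, which matches the spec. Terracotta is at (287.0,230.1) and green at (396.2,250.9). The green rim is at about (172,252) in top and (321,288) in side. Next I cross-check the stack by overlaying the model and read the saucers from the side view.

```bash
python3 - <<'E'
from h import *
import pickle
t=pickle.load(open('top0.pkl','rb')); s=pickle.load(open('side0.pkl','rb'))
for uv in((171.5,252),(172.2,252)): print(pt(t,*uv,.124).round(4))
for uv in((321,287.5),(321,289)): print(pt(s,*uv,.124).round(4))
S=np.array([pt(t,171.9,252,.124)[:2]]).ravel()
sa={k:pt(t,*uv,.013) for k,uv in dict(terra=(287.,230.2),blue=(341.4,173.8),white=(216,155.8),green=(396.3,250.9)).items()}
print({k:v.round(4) for k,v in sa.items()})
q=np.linspace(0,2*np.pi,60); C=np.c_[np.cos(q),np.sin(q)]
def circ(im,d,x,y,z,D,o,f,col):
    P=proj(d,np.c_[x+D/2*C[:,0],y+D/2*C[:,1],np.full(60,z)]); P=((P-o+.5)*f)
    cv2.polylines(im,[np.round(P).astype(int)],True,col,1,cv2.LINE_AA)
W=np.zeros((600,800,3),np.uint8)
def cr(d,u,v,h,f): return cv2.resize(d['image'][v-h:v+h,u-h:u+h],None,fx=f,fy=f,interpolation=cv2.INTER_CUBIC),np.array([u-h,v-h])
for i,(d,u,v,h) in enumerate(((t,177,252,20),(s,320,310,40))):
    f=200//h if h==20 else 5
    im,o=cr(d,u,v,h,f)
    for z,D in((.124,.039),(.104,.048),(.084,.057),(.064,.066)): circ(im,d,*S,z,D,o,f,(0,255,255))
    W[:400,i*400:i*400+400]=im
for i,(k,D) in enumerate(dict(terra=.08,blue=.073,white=.066,green=.06).items()):
    for j,d in enumerate((s,t)):
        u,v=proj(d,sa[k])[0].round().astype(int); im,o=cr(d,u,v,20,5) 
        im=im[:, :]; circ(im,d,*sa[k][:2],.014,D,o,5,(0,255,255)); im=cv2.resize(im,(100,100)) if j else im
        if j==0: W[400:600,i*200:i*200+200]=im
cv2.imwrite('pics/ov.png',W)
E
```

```text
[0.4245 0.2377 0.124 ]
[0.4245 0.2362 0.124 ]
[0.4257 0.2344 0.124 ]
[0.425  0.2375 0.124 ]
{'terra': array([ 0.483 , -0.0183,  0.013 ]), 'blue': array([ 0.6252, -0.1505,  0.013 ]), 'white': array([0.6634, 0.1614, 0.013 ]), 'green': array([ 0.437 , -0.2884,  0.013 ])}
```

View pics/ov.png

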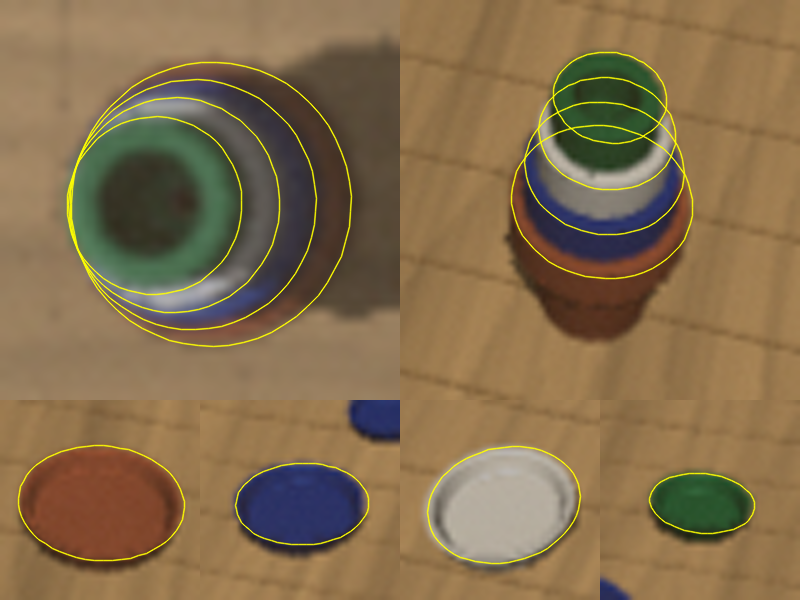

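Both views agree on the saucers, whose outlines fit in the side view as well. The stack axis is at about (0.4245,0.236) within 2 mm. The terracotta, white and green saucers and the middle blue one are confirmed. Moving: square the tool to the world first, then swing over.

Call:
{"fn": "play_rows", "kwargs": {
  "increments": [
    [0,0,0,0.15],
    [0,0,0,0.122],
    [0.028,-0.03,0,0],
    [0.028,-0.03,0,0],
    [0.028,-0.03,0,0],
    [0.028,-0.03,0,0],
    [0.028,-0.03,0,0],
    [0.028,-0.03,0,0],
    [0.028,-0.03,0,0],
    [0.028,-0.03,0,0],
    [0.028,-0.03,0,0],
    [0.028,-0.03,0,0]
  ],
  "hand": -1,
  "force": 25
}}

```text
time: 1.3
ee_pos: [0.4483, -0.3012, 0.4045]
tool_rot: [1.0, -0.001, -0.0, -0.0]
wrist_force: [0.9, 0.0, -0.7]
grip_width: 0.0853
finger_force: 0.0
```

Call:
{"fn": "play_rows", "kwargs": {
  "increments": [
    [-0.002,-0.045,0.005,0],
    [-0.002,-0.045,0.005,0],
    [-0.002,-0.045,0.005,0],
    [-0.002,-0.045,0.005,0],
    [-0.002,-0.045,0.005,0],
    [-0.002,-0.045,0.005,0],
    [-0.002,-0.045,0.005,0],
    [-0.002,-0.045,0.005,0],
    [-0.002,-0.045,0.005,0],
    [-0.002,-0.045,0.005,0],
    [-0.002,-0.045,0.005,0],
    [-0.002,-0.042,0.005,0]
  ]
}}

```text
time: 2.5
ee_pos: [0.4237, 0.2364, 0.3444]
tool_rot: [1.0, -0.001, -0.0, -0.0]
wrist_force: [1.2, 0.8, -0.5]
grip_width: 0.0857
finger_force: 0.0
```

Call:
{"fn": "play_rows", "kwargs": {
  "increments": [
    [0.001,0,0.02,0],
    [0,0,0.02,0],
    [0,0,0.014,0],
    [0,0,0.008,0],
    [0,0,0,0],
    [0,0,0,0]
  ],
  "hand": -0.4
}}

```text
time: 3.1
ee_pos: [0.4253, 0.2345, 0.283]
tool_rot: [1.0, -0.001, 0.0, -0.0]
wrist_force: [0.4, 0.8, 0.5]
grip_width: 0.0597
finger_force: 0.0
```

```bash
python3 - <<'E'
from h import *
W=np.zeros((480,800,3),np.uint8)
for i,(n,u,v) in enumerate((('side',320,280),('top',177,245))):
    d=arm.get_image(n); h=48 
    W[:,i*400:i*400+400]=cv2.resize(d['image'][v-h:v+h,u-40:u+40],None,fx=5,fy=5,interpolation=cv2.INTER_CUBIC)
cv2.imwrite('pics/g1.png',W)
E
```

```text
(no output)
```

View pics/g1.png

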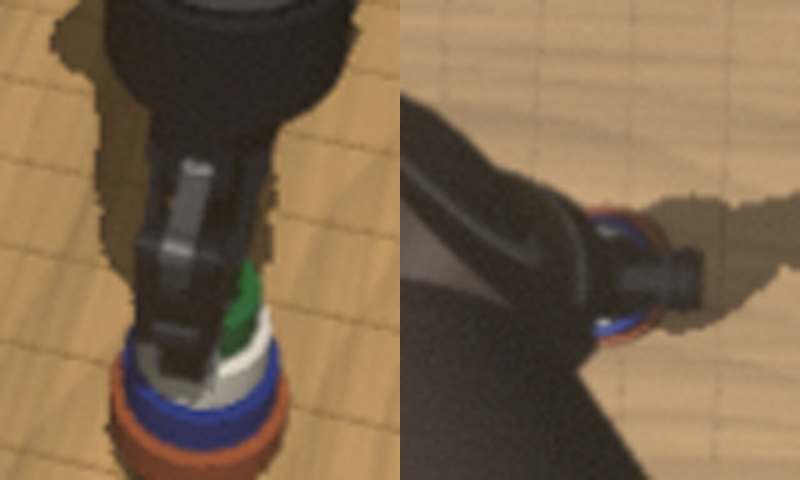

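The picture shows the near finger in front of the green collar. Its tip is at about side (317,307), and the pot axis column is about 320. Checking that tip against the expected position.

```bash
python3 - <<'E'
from h import *
d=arm.get_image('side')
for P in ([.4253,.264,.11],[.4253,.278,.11],[.4253,.278,.115],[.4243,.236,.124],[.4253,.278,.105]): print(P,proj(d,P)[0].round(1))
E
```

```text
[0.4253, 0.264, 0.11] [317.3 306.2]
[0.4253, 0.278, 0.11] [315.6 313. ]
[0.4253, 0.278, 0.115] [315.7 311.3]
[0.4243, 0.236, 0.124] [321.6 288.4]
[0.4253, 0.278, 0.105] [315.4 314.8]
```

Call:
{"fn": "play_rows", "kwargs": {
  "increments": [
    [-0.001,-0.0015,0.002,0],
    [0,0,0.002,0],
    [0,0,0,0],
    [0,0,0,0],
    [0,0,0,0],
    [0,0,0,0],
    [0,0,0,0],
    [0,0,0,0]
  ],
  "hand": 1,
  "force": 25
}}

```text
time: 4.05
ee_pos: [0.4246, 0.2367, 0.2803]
tool_rot: [1.0, -0.0, 0.001, -0.001]
wrist_force: [-1.3, -0.3, 14.6]
grip_width: 0.0388
finger_force: 23.5
```

Call:
{"fn": "play_rows", "kwargs": {
  "increments": [
    [0,0,-0.002,0],
    [0,0,-0.003,0],
    [0,0,-0.005,0],
    [0,0,-0.008,0],
    [0,0,-0.01,0],
    [0,0,-0.012,0],
    [0,0,-0.015,0],
    [0,0,0,0]
  ]
}}

```text
time: 4.85
ee_pos: [0.4247, 0.2365, 0.3361]
tool_rot: [1.0, -0.001, 0.002, -0.001]
wrist_force: [-0.1, -0.0, -0.7]
grip_width: 0.0386
finger_force: 25.2
```

```bash
python3 - <<'E'
from h import *
d=arm.get_image('side')
cv2.imwrite('pics/g2.png',cv2.resize(d['image'][220:345,265:375],None,fx=4,fy=4,interpolation=cv2.INTER_CUBIC))
E
```

```text
(no output)
```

View pics/g2.png

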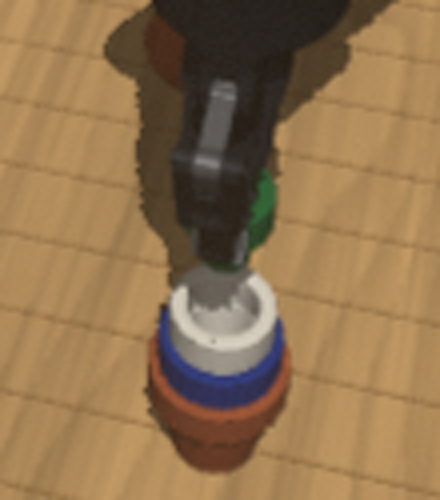

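Green is held and the white pot stayed put. Moving to the green saucer.

Call:
{"fn": "play_rows", "kwargs": {
  "increments": [
    [0.001,0.025,0,0],
    [0.001,0.045,0,0],
    [0.001,0.045,0,0],
    [0.001,0.045,0.01,0],
    [0.001,0.045,0.01,0],
    [0.001,0.045,0.01,0],
    [0.001,0.045,0.01,0],
    [0.001,0.045,0.01,0],
    [0.001,0.045,0.01,0],
    [0.001,0.045,0.01,0],
    [0.001,0.045,0.01,0],
    [0.001,0.045,0.01,0]
  ]
}}

```text
time: 6.1
ee_pos: [0.4351, -0.2858, 0.2428]
tool_rot: [1.0, -0.001, -0.0, -0.0]
wrist_force: [1.0, 0.1, -1.1]
grip_width: 0.0383
finger_force: 25.3
```

Call:
{"fn": "play_rows", "kwargs": {
  "increments": [
    [0,0.025,0.01,0],
    [0,0.0,0.01,0],
    [0,0,0.01,0],
    [0,0,0.005,0],
    [0,0,0.005,0],
    [0,0,0.005,0],
    [0,0,0,0],
    [0,0,0,0]
  ]
}}

```text
time: 6.9
ee_pos: [0.4385, -0.3098, 0.2024]
tool_rot: [1.0, 0.0, 0.004, 0.003]
wrist_force: [0.2, -4.5, 25.2]
grip_width: 0.0387
finger_force: 23.5
```

I double-counted 25 mm in y, so the pot is pressing on the saucer's rim. Lifting off and looking.

Call:
{"fn": "play_rows", "kwargs": {
  "increments": [
    [0,0,-0.01,0],
    [0,0,-0.02,0],
    [0,0,-0.02,0],
    [0,-0.021,0,0],
    [0,0,0,0],
    [0,0,0,0]
  ]
}}

```text
time: 7.5
ee_pos: [0.4356, -0.2867, 0.2484]
tool_rot: [1.0, 0.001, -0.0, -0.0]
wrist_force: [-1.1, -0.1, -1.1]
grip_width: 0.0384
finger_force: 25.3
```

```bash
python3 - <<'E'
from h import *
W=np.zeros((600,800,3),np.uint8)
q=np.linspace(0,2*np.pi,60)
for i,n in enumerate(('side','top')):
    d=arm.get_image(n); u,v=proj(d,[.437,-.288,.03])[0].astype(int); h=50
    im=cv2.resize(d['image'][v-60:v+40,u-h:u+h],None,fx=4,fy=4,interpolation=cv2.INTER_CUBIC)
    P=(proj(d,np.c_[.437+.03*np.cos(q),-.2884+.03*np.sin(q),np.full(60,.014)])-[u-h,v-60]+.5)*4
    cv2.polylines(im,[P.round().astype(int)],True,(0,255,255),1)
    W[:400,i*400:i*400+400]=im
cv2.imwrite('pics/g3.png',W[:400])
E
```

```text
(no output)
```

View pics/g3.png

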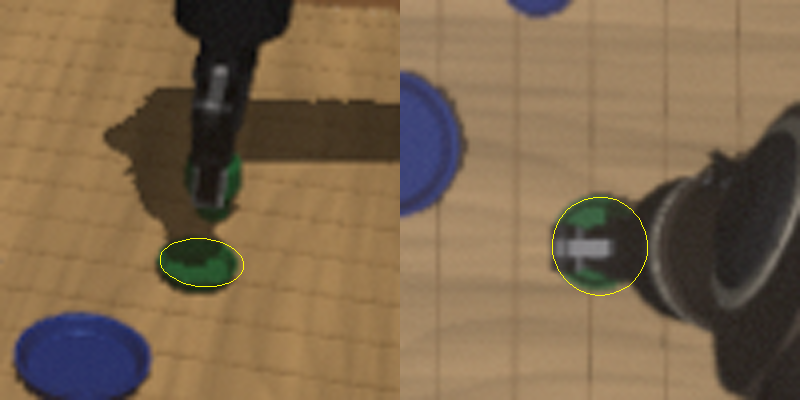

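The side crop shows the green pot gripped above its saucer, which is at crop (198,263). The yellow circle marks where the saucer stood originally. I'll measure any shift and where the pot's foot is.

```bash
cat > sh.py <<'E'
from h import *
import pickle
s=pickle.load(open('side0.pkl','rb')); d=arm.get_image('side')
def g(im,z=None):
    b,gg,r=[im[...,i].astype(int) for i in range(3)]
    return ((gg>1.25*r)&(gg>1.15*b)&(gg>20)).astype(np.uint8)
for n,im in(('was',s['image']),('now',d['image'])):
    m=g(im); k,l,st,c=cv2.connectedComponentsWithStats(m)
    for i in range(1,k):
        x,y,w,h,a=st[i]
        if a>15 and 300<x<380 and 120<y<200: print(n,x,y,w,h,a,c[i].round(1))
for P in([.437,-.288,.05],[.437,-.288,.055],[.437,-.288,.045]): print(P,proj(d,P)[0])
E
python3 sh.py
```

```text
was 342 165 20 13 188 [351.7 170.3]
now 353 144 9 15 43 [358.6 151.4]
now 341 165 20 13 183 [351.  170.4]
[0.437, -0.288, 0.05] [353.09013382 159.56926082]
[0.437, -0.288, 0.055] [353.26946533 158.08624487]
[0.437, -0.288, 0.045] [352.9118415  161.04370159]
```

The saucer shifted only about 2 mm and the pot did not slip (foot at z ≈ 0.050). Lowering gently.

Call:
{"fn": "play_rows", "kwargs": {
  "increments": [
    [0.003,0.001,0.01,0],
    [0,0,0.01,0],
    [0,0,0.01,0],
    [0,0,0.005,0],
    [0,0,0.004,0],
    [0,0,0.002,0],
    [0,0,0.001,0],
    [0,0,0,0],
    [0,0,0,0]
  ]
}}

```text
time: 8.55
ee_pos: [0.4387, -0.2891, 0.207]
tool_rot: [1.0, -0.001, 0.0, 0.0]
wrist_force: [-0.3, -0.4, 0.1]
grip_width: 0.0382
finger_force: 25.3
```

Call:
{"fn": "play_rows", "kwargs": {
  "increments": [
    [0,0,0.001,0],
    [0,0,0.001,0],
    [0,0,0.001,0],
    [0,0,0,0],
    [0,0,0,0]
  ]
}}

```text
time: 9.05
ee_pos: [0.4386, -0.289, 0.2037]
tool_rot: [1.0, -0.001, -0.0, -0.0]
wrist_force: [0.2, -0.1, -0.1]
grip_width: 0.0384
finger_force: 25.3
```

Call:
{"fn": "play_rows", "kwargs": {
  "increments": [
    [0,0,0.001,0],
    [0,0,0,0],
    [0,0,0.0005,0],
    [0,0,0,0],
    [0,0,0,0]
  ]
}}

```text
time: 9.55
ee_pos: [0.4386, -0.2891, 0.2022]
tool_rot: [1.0, -0.001, 0.0, 0.0]
wrist_force: [0.5, -0.9, -1.6]
grip_width: 0.0384
finger_force: 25.3
```

Call:
{"fn": "play_rows", "kwargs": {
  "increments": [
    [0,0,0.001,0],
    [0,0,0,0],
    [0,0,0,0]
  ]
}}

```text
time: 9.85
ee_pos: [0.4385, -0.2891, 0.2011]
tool_rot: [1.0, -0.001, -0.0, -0.0]
wrist_force: [0.1, -0.1, -0.1]
grip_width: 0.0382
finger_force: 25.3
```

Call:
{"fn": "play_rows", "kwargs": {
  "increments": [
    [0,0,0.001,0],
    [0,0,0,0],
    [0,0,0,0]
  ]
}}

```text
time: 10.15
ee_pos: [0.4385, -0.2891, 0.2002]
tool_rot: [1.0, -0.001, -0.0, -0.0]
wrist_force: [0.3, -0.0, -1.7]
grip_width: 0.0382
finger_force: 25.3
```

Call:
{"fn": "play_rows", "kwargs": {
  "increments": [
    [0,0,0.001,0],
    [0,0,0,0],
    [0,0,0,0]
  ]
}}

```text
time: 10.45
ee_pos: [0.4385, -0.289, 0.1991]
tool_rot: [1.0, -0.001, -0.0, -0.0]
wrist_force: [-0.1, -0.0, -1.3]
grip_width: 0.0384
finger_force: 25.3
```

Call:
{"fn": "play_rows", "kwargs": {
  "increments": [
    [0,0,0.001,0],
    [0,0,0,0],
    [0,0,0,0]
  ]
}}

```text
time: 10.75
ee_pos: [0.4387, -0.2891, 0.1986]
tool_rot: [1.0, -0.001, 0.0, 0.0]
wrist_force: [-0.9, 0.3, 5.8]
grip_width: 0.0382
finger_force: 25.6
```

Call:
{"fn": "play_rows", "kwargs": {
  "increments": [
    [0,0,0.001,0],
    [0,0,0,0],
    [0,0,0,0]
  ]
}}

```text
time: 11.05
ee_pos: [0.4388, -0.2891, 0.1985]
tool_rot: [1.0, -0.001, 0.0, 0.0]
wrist_force: [-2.5, 1.4, 13.5]
grip_width: 0.0382
finger_force: 26.3
```

Contact. I relieve the pressure, open and lift off.

Call:
{"fn": "play_rows", "kwargs": {
  "increments": [
    [0,0,-0.001,0],
    [0,0,0,0]
  ]
}}

```text
time: 11.25
ee_pos: [0.4386, -0.2891, 0.1986]
tool_rot: [1.0, -0.001, 0.0, 0.0]
wrist_force: [-1.3, 0.4, 6.4]
grip_width: 0.0384
finger_force: 25.7
```

Call:
{"fn": "play_rows", "kwargs": {
  "increments": [
    [0,0,0,0],
    [0,0,0,0],
    [0,0,0,0],
    [0,0,0,0],
    [0,0,-0.01,0],
    [0,0,-0.02,0],
    [0,0,-0.04,0],
    [0,0,-0.04,0],
    [0,0,-0.04,0]
  ],
  "hand": -0.5
}}

```text
time: 12.15
ee_pos: [0.4383, -0.2888, 0.3504]
tool_rot: [1.0, -0.0, 0.0, -0.0]
wrist_force: [-0.3, -0.6, 0.4]
grip_width: 0.0642
finger_force: 0.0
```

Call:
{"fn": "play_rows", "kwargs": {
  "increments": [
    [-0.001,-0.044,0,0],
    [-0.001,-0.044,0,0],
    [-0.001,-0.044,0,0],
    [-0.001,-0.044,0,0],
    [-0.001,-0.044,0,0],
    [-0.001,-0.044,0,0],
    [-0.001,-0.044,0,0],
    [-0.001,-0.044,0,0],
    [-0.001,-0.044,0,0],
    [-0.001,-0.044,0,0],
    [-0.001,-0.044,0,0],
    [-0.002,-0.041,0,0]
  ]
}}

```text
time: 13.35
ee_pos: [0.4258, 0.2379, 0.349]
tool_rot: [1.0, -0.0, 0.001, -0.0]
wrist_force: [0.5, 0.2, -0.1]
grip_width: 0.0642
finger_force: 0.0
```

Call:
{"fn": "play_rows", "kwargs": {
  "increments": [
    [0,0,0.02,0],
    [0,0,0.02,0],
    [0,0,0.02,0],
    [0,0,0.015,0],
    [0,0,0.008,0],
    [0,0,0,0],
    [0,0,0,0]
  ]
}}

```text
time: 14.05
ee_pos: [0.4264, 0.2361, 0.2659]
tool_rot: [1.0, -0.001, 0.0, -0.0]
wrist_force: [-1.0, 0.4, -1.0]
grip_width: 0.0643
finger_force: 0.0
```

Call:
{"fn": "play_rows", "kwargs": {
  "increments": [
    [-0.0015,0,0.004,0],
    [0,0,0,0],
    [0,0,0,0],
    [0,0,0,0],
    [0,0,0,0],
    [0,0,0,0]
  ],
  "hand": 1,
  "force": 30
}}

```text
time: 14.65
ee_pos: [0.425, 0.2363, 0.2619]
tool_rot: [1.0, -0.001, 0.001, -0.0]
wrist_force: [0.3, 0.5, 6.4]
grip_width: 0.0465
finger_force: 30.9
```

Call:
{"fn": "play_rows", "kwargs": {
  "increments": [
    [0,0,-0.002,0],
    [0,0,-0.003,0],
    [0,0,-0.005,0],
    [0,0,-0.008,0],
    [0,0,-0.012,0],
    [0,0,-0.015,0],
    [0,0,-0.015,0],
    [0,0,0,0]
  ]
}}

```text
time: 15.45
ee_pos: [0.4252, 0.2365, 0.3236]
tool_rot: [1.0, -0.001, 0.002, -0.001]
wrist_force: [1.9, -0.3, -0.5]
grip_width: 0.0467
finger_force: 30.9
```

```bash
python3 - <<'E'
from h import *
d=arm.get_image('side')
a=cv2.resize(d['image'][220:345,265:365],None,fx=4,fy=4,interpolation=cv2.INTER_CUBIC)
b=cv2.resize(d['image'][120:220,300:400],None,fx=4,fy=4,interpolation=cv2.INTER_CUBIC)
W=np.zeros((500,800,3),np.uint8);W[:,:400]=a;W[:400,400:]=b;cv2.imwrite('pics/g4.png',W)
E
```

```text
(no output)
```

View pics/g4.png

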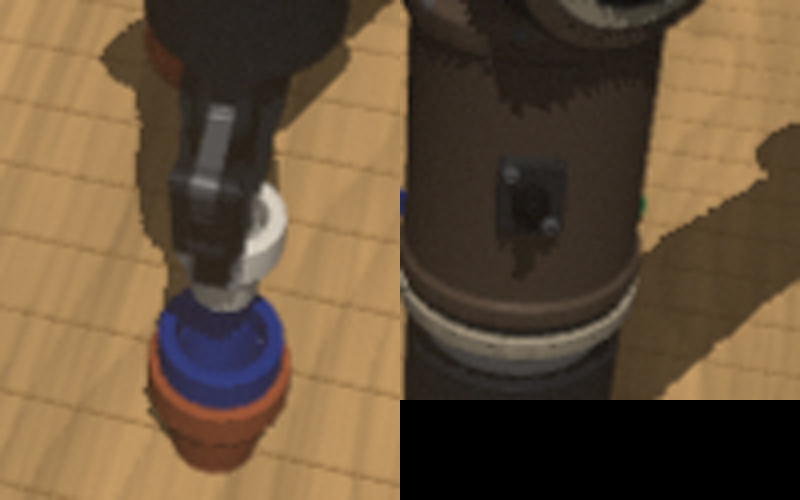

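White is held. Moving to the white saucer; I need x +0.238 and tool y +0.075.

Call:
{"fn": "play_rows", "kwargs": {
  "increments": [
    [0.015,0.005,0,0],
    [0.03,0.01,0,0],
    [0.03,0.01,0,0],
    [0.03,0.01,0.012,0],
    [0.03,0.01,0.012,0],
    [0.03,0.01,0.012,0],
    [0.03,0.01,0.012,0],
    [0.03,0.01,0.012,0],
    [0.013,0,0.015,0],
    [0,0,0,0],
    [0,0,0,0]
  ]
}}

```text
time: 16.6
ee_pos: [0.6624, 0.1603, 0.2446]
tool_rot: [1.0, -0.001, -0.001, 0.0]
wrist_force: [-0.4, 0.2, -0.5]
grip_width: 0.0463
finger_force: 31.1
```

Position error is about 1 mm. Lowering to just above 0.213.

Call:
{"fn": "play_rows", "kwargs": {
  "increments": [
    [0.001,-0.001,0.01,0],
    [0,0,0.008,0],
    [0,0,0.006,0],
    [0,0,0.003,0],
    [0,0,0.0015,0],
    [0,0,0,0],
    [0,0,0,0]
  ]
}}

```text
time: 17.3
ee_pos: [0.6637, 0.1617, 0.218]
tool_rot: [1.0, -0.001, 0.0, -0.0]
wrist_force: [0.6, 0.3, -1.0]
grip_width: 0.0466
finger_force: 31.1
```

Call:
{"fn": "play_rows", "kwargs": {
  "increments": [
    [0,0,0.001,0],
    [0,0,0,0],
    [0,0,0.001,0],
    [0,0,0,0],
    [0,0,0,0]
  ]
}}

```text
time: 17.8
ee_pos: [0.6636, 0.1617, 0.2156]
tool_rot: [1.0, -0.001, -0.0, 0.0]
wrist_force: [0.1, -0.5, -1.1]
grip_width: 0.0464
finger_force: 31.1
```

Call:
{"fn": "play_rows", "kwargs": {
  "increments": [
    [0,0,0.001,0],
    [0,0,0,0],
    [0,0,0.001,0],
    [0,0,0,0],
    [0,0,0,0]
  ]
}}

```text
time: 18.3
ee_pos: [0.6636, 0.1617, 0.2137]
tool_rot: [1.0, -0.001, 0.0, 0.0]
wrist_force: [-0.3, -0.3, -0.6]
grip_width: 0.0466
finger_force: 31.1
```

Call:
{"fn": "play_rows", "kwargs": {
  "increments": [
    [0,0,0.001,0],
    [0,0,0,0],
    [0,0,0,0]
  ]
}}

```text
time: 18.6
ee_pos: [0.6637, 0.1617, 0.2131]
tool_rot: [1.0, -0.001, 0.0, -0.0]
wrist_force: [0.4, -0.1, 3.6]
grip_width: 0.0463
finger_force: 31.4
```

Contact at the expected height. Releasing.

Call:
{"fn": "play_rows", "kwargs": {
  "increments": [
    [0,0,0,0],
    [0,0,0,0],
    [0,0,0,0],
    [0,0,0,0],
    [0,0,-0.01,0],
    [0,0,-0.02,0],
    [0,0,-0.04,0],
    [0,0,-0.04,0],
    [0,0,0,0]
  ],
  "hand": -0.7
}}

```text
time: 19.5
ee_pos: [0.6651, 0.1627, 0.3302]
tool_rot: [1.0, -0.001, 0.005, -0.002]
wrist_force: [0.3, 0.6, -0.4]
grip_width: 0.0726
finger_force: 0.0
```

Call:
{"fn": "play_rows", "kwargs": {
  "increments": [
    [-0.03,-0.01,0,0],
    [-0.03,-0.01,0,0],
    [-0.03,-0.01,0,0],
    [-0.03,-0.01,0,0],
    [-0.03,-0.01,0,0],
    [-0.03,-0.01,0,0],
    [-0.03,-0.01,0,0],
    [-0.028,-0.005,0,0],
    [0,0,0,0],
    [0,0,0,0]
  ]
}}

```text
time: 20.5
ee_pos: [0.4256, 0.2371, 0.3234]
tool_rot: [1.0, -0.0, 0.001, 0.0]
wrist_force: [0.8, 0.3, 1.0]
grip_width: 0.0727
finger_force: 0.0
```

Call:
{"fn": "play_rows", "kwargs": {
  "increments": [
    [-0.0005,0.0005,0.02,0],
    [0,0,0.02,0],
    [0,0,0.02,0],
    [0,0,0.015,0],
    [0,0,0.007,0],
    [0,0,0,0],
    [0,0,0,0]
  ]
}}

```text
time: 21.2
ee_pos: [0.4258, 0.2366, 0.2411]
tool_rot: [1.0, -0.001, 0.0, -0.0]
wrist_force: [-0.1, 0.2, -0.4]
grip_width: 0.0724
finger_force: 0.0
```

Call:
{"fn": "play_rows", "kwargs": {
  "increments": [
    [0,0,0,0],
    [0,0,0,0],
    [0,0,0,0],
    [0,0,0,0],
    [0,0,0,0],
    [0,0,0,0]
  ],
  "hand": 1,
  "force": 35
}}

```text
time: 21.8
ee_pos: [0.4256, 0.2367, 0.2419]
tool_rot: [1.0, -0.001, 0.001, -0.0]
wrist_force: [-0.2, -0.4, 5.1]
grip_width: 0.0561
finger_force: 36.0
```

Call:
{"fn": "play_rows", "kwargs": {
  "increments": [
    [0,0,-0.002,0],
    [0,0,-0.003,0],
    [0,0,-0.005,0],
    [0,0,-0.008,0],
    [0,0,-0.012,0],
    [0,0,-0.015,0],
    [0,0,-0.015,0],
    [0,0,0,0]
  ]
}}

```text
time: 22.6
ee_pos: [0.4257, 0.237, 0.3031]
tool_rot: [1.0, -0.001, 0.002, -0.001]
wrist_force: [-0.4, 0.3, -0.6]
grip_width: 0.0561
finger_force: 37.3
```

```bash
python3 - <<'E'
from h import *
d=arm.get_image('side')
a=cv2.resize(d['image'][220:345,265:365],None,fx=4,fy=4,interpolation=cv2.INTER_CUBIC)
b=cv2.resize(d['image'][220:320,170:270],None,fx=4,fy=4,interpolation=cv2.INTER_CUBIC)
W=np.zeros((500,800,3),np.uint8);W[:,:400]=a;W[:400,400:]=b;cv2.imwrite('pics/g5.png',W)
E
```

```text
(no output)
```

View pics/g5.png

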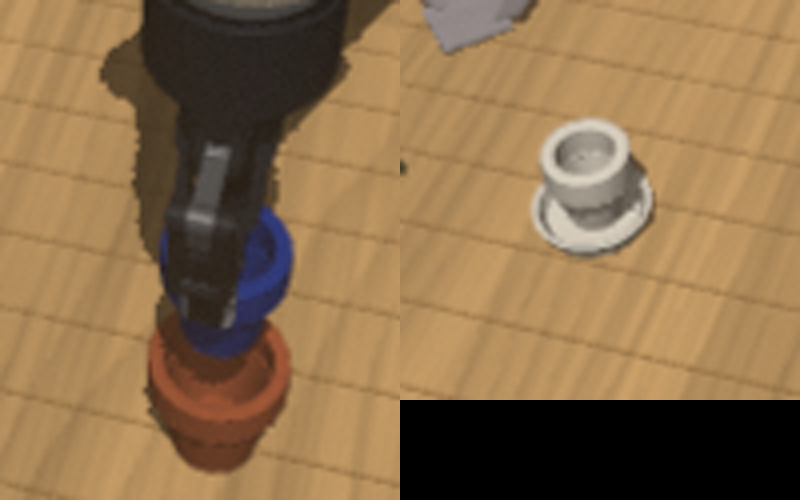

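White stands upright in its saucer and blue is held, with the terracotta pot undisturbed. Moving to the middle blue saucer.

Call:
{"fn": "play_rows", "kwargs": {
  "increments": [
    [0.01,0.0195,-0.005,0],
    [0.02,0.039,0,0],
    [0.02,0.039,0,0],
    [0.02,0.039,0,0],
    [0.02,0.039,0,0],
    [0.02,0.039,0.01,0],
    [0.02,0.039,0.01,0],
    [0.02,0.039,0.01,0],
    [0.02,0.039,0.01,0],
    [0.02,0.039,0.01,0],
    [0.0095,0.017,0,0],
    [0,0,0,0]
  ]
}}

```text
time: 23.85
ee_pos: [0.6244, -0.1555, 0.2538]
tool_rot: [1.0, -0.003, -0.001, 0.001]
wrist_force: [-0.1, -0.5, -1.5]
grip_width: 0.0561
finger_force: 37.4
```

Call:
{"fn": "play_rows", "kwargs": {
  "increments": [
    [0,0,0,0],
    [0,0,0,0]
  ]
}}

```text
time: 24.05
ee_pos: [0.6239, -0.1497, 0.2554]
tool_rot: [1.0, 0.0, -0.0, -0.0]
wrist_force: [-0.1, 0.4, -0.3]
grip_width: 0.0561
finger_force: 37.4
```

Need x +1 mm, y −1 mm; contact is expected at 0.220.

Call:
{"fn": "play_rows", "kwargs": {
  "increments": [
    [0.001,0.001,0.01,0],
    [0,0,0.01,0],
    [0,0,0.007,0],
    [0,0,0.004,0],
    [0,0,0.0015,0],
    [0,0,0,0],
    [0,0,0,0]
  ]
}}

```text
time: 24.75
ee_pos: [0.6254, -0.1523, 0.2235]
tool_rot: [1.0, -0.001, 0.0, 0.0]
wrist_force: [-0.4, -0.9, 0.4]
grip_width: 0.056
finger_force: 37.4
```

Call:
{"fn": "play_rows", "kwargs": {
  "increments": [
    [0,0,0.001,0],
    [0,0,0,0],
    [0,0,0.001,0],
    [0,0,0,0],
    [0,0,0,0]
  ]
}}

```text
time: 25.25
ee_pos: [0.6252, -0.1523, 0.2212]
tool_rot: [1.0, -0.001, -0.0, 0.0]
wrist_force: [-0.1, 0.0, -1.1]
grip_width: 0.0559
finger_force: 37.4
```

Call:
{"fn": "play_rows", "kwargs": {
  "increments": [
    [0,-0.001,0.001,0],
    [0,0,0,0],
    [0,0,0,0]
  ]
}}

```text
time: 25.55
ee_pos: [0.6252, -0.1512, 0.2202]
tool_rot: [1.0, -0.001, 0.0, -0.0]
wrist_force: [0.4, 0.1, -0.7]
grip_width: 0.0557
finger_force: 37.4
```

Call:
{"fn": "play_rows", "kwargs": {
  "increments": [
    [0,0,0.001,0],
    [0,0,0,0],
    [0,0,0,0]
  ]
}}

```text
time: 25.85
ee_pos: [0.6254, -0.1511, 0.2201]
tool_rot: [1.0, -0.001, 0.0, 0.0]
wrist_force: [-1.8, 0.8, 5.5]
grip_width: 0.0558
finger_force: 37.9
```

Call:
{"fn": "play_rows", "kwargs": {
  "increments": [
    [0,0,0,0],
    [0,0,0,0],
    [0,0,0,0],
    [0,0,0,0],
    [0,0,-0.01,0],
    [0,0,-0.02,0],
    [0,0,-0.03,0],
    [0,0,-0.03,0],
    [0,0,0,0]
  ],
  "hand": -1
}}

```text
time: 26.75
ee_pos: [0.6267, -0.1511, 0.3146]
tool_rot: [1.0, -0.001, 0.004, 0.001]
wrist_force: [0.5, -0.8, -0.5]
grip_width: 0.0854
finger_force: 0.0
```

Call:
{"fn": "play_rows", "kwargs": {
  "increments": [
    [-0.02,-0.039,0,0],
    [-0.02,-0.039,0,0],
    [-0.02,-0.039,0,0],
    [-0.02,-0.039,0,0],
    [-0.02,-0.039,0,0],
    [-0.02,-0.039,0,0],
    [-0.02,-0.039,0,0],
    [-0.02,-0.039,0,0],
    [-0.02,-0.039,0,0],
    [-0.02,-0.037,0,0],
    [0,0,0,0],
    [0,0,0,0]
  ]
}}

```text
time: 27.95
ee_pos: [0.4252, 0.2377, 0.3094]
tool_rot: [1.0, 0.001, 0.0, 0.0]
wrist_force: [1.5, -0.1, -0.0]
grip_width: 0.0858
finger_force: 0.0
```

Call:
{"fn": "play_rows", "kwargs": {
  "increments": [
    [0,0.001,0.02,0],
    [0,0,0.02,0],
    [0,0,0.02,0],
    [0,0,0.015,0],
    [0,0,0.01,0],
    [0,0,0.005,0],
    [0,0,0,0],
    [0,0,0,0]
  ]
}}

```text
time: 28.75
ee_pos: [0.426, 0.2359, 0.2196]
tool_rot: [1.0, -0.001, 0.0, -0.0]
wrist_force: [-0.9, 0.3, -0.2]
grip_width: 0.0856
finger_force: 0.0
```

Call:
{"fn": "play_rows", "kwargs": {
  "increments": [
    [0,0,0,0],
    [0,0,0,0],
    [0,0,0,0],
    [0,0,0,0],
    [0,0,0,0],
    [0,0,0,0]
  ],
  "hand": 1,
  "force": 40
}}

```text
time: 29.35
ee_pos: [0.4261, 0.2363, 0.2205]
tool_rot: [1.0, -0.001, 0.001, -0.0]
wrist_force: [-2.2, -1.3, 9.7]
grip_width: 0.0648
finger_force: 41.6
```

Call:
{"fn": "play_rows", "kwargs": {
  "increments": [
    [0,0,-0.003,0],
    [0,0,-0.005,0],
    [0,0,-0.01,0],
    [0,0,-0.015,0],
    [0,0,-0.012,0],
    [0,0,0,0],
    [0,0,0,0]
  ]
}}

```text
time: 30.05
ee_pos: [0.4258, 0.2358, 0.2644]
tool_rot: [1.0, -0.001, 0.0, -0.0]
wrist_force: [1.3, -0.1, -1.4]
grip_width: 0.0649
finger_force: 44.4
```

Call:
{"fn": "play_rows", "kwargs": {
  "increments": [
    [0.004,0.018,0,0],
    [0.009,0.038,0,0],
    [0.009,0.038,0,0],
    [0.009,0.038,0,0],
    [0.009,0.038,0,0],
    [0.009,0.038,0,0],
    [0.008,0.036,0,0],
    [0,0.01,0,0],
    [0,0,0,0],
    [0,0,0,0],
    [0,0,0,0]
  ]
}}

```text
time: 31.15
ee_pos: [0.4821, -0.0165, 0.2641]
tool_rot: [1.0, 0.001, -0.0, -0.0]
wrist_force: [0.6, 1.0, -0.5]
grip_width: 0.0646
finger_force: 44.5
```

```bash
python3 - <<'E'
from h import *
d=arm.get_image('side')
cv2.imwrite('pics/g6.png',cv2.resize(d['image'][90:290,180:400],None,fx=3,fy=3,interpolation=cv2.INTER_CUBIC))
E
```

```text
(no output)
```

View pics/g6.png

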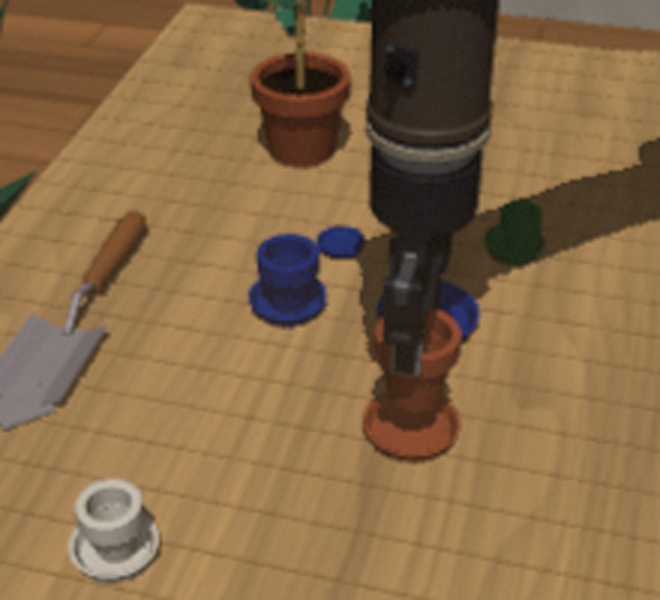

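The picture shows blue (287,280), white (113,530) and green (515,230) standing in their saucers, with terracotta above its own at (412,430). Lowering.

Call:
{"fn": "play_rows", "kwargs": {
  "increments": [
    [0.001,0.001,0.01,0],
    [0,0,0.01,0],
    [0,0,0.008,0],
    [0,0,0.005,0],
    [0,0,0.003,0],
    [0,0,0,0],
    [0,0,0,0]
  ]
}}

```text
time: 31.9
ee_pos: [0.4835, -0.0191, 0.2283]
tool_rot: [1.0, -0.001, 0.0, -0.0]
wrist_force: [-0.2, -0.6, -1.8]
grip_width: 0.0645
finger_force: 44.5
```

Call:
{"fn": "play_rows", "kwargs": {
  "increments": [
    [0,0,0.001,0],
    [0,0,0,0],
    [0,0,0,0]
  ]
}}

```text
time: 32.2
ee_pos: [0.4834, -0.0191, 0.2274]
tool_rot: [1.0, -0.001, 0.0, 0.0]
wrist_force: [-0.2, 0.8, -1.3]
grip_width: 0.0647
finger_force: 44.6
```

Call:
{"fn": "play_rows", "kwargs": {
  "increments": [
    [0,0,0.001,0],
    [0,0,0,0],
    [0,0,0,0]
  ]
}}

```text
time: 32.5
ee_pos: [0.4833, -0.0191, 0.2262]
tool_rot: [1.0, -0.001, -0.0, 0.0]
wrist_force: [0.3, -0.2, -0.5]
grip_width: 0.0645
finger_force: 44.6
```

Call:
{"fn": "play_rows", "kwargs": {
  "increments": [
    [0,0,0.001,0],
    [0,0,0,0],
    [0,0,0,0]
  ]
}}

```text
time: 32.8
ee_pos: [0.4836, -0.0191, 0.2256]
tool_rot: [1.0, -0.001, 0.0, 0.0]
wrist_force: [-0.9, -0.3, 5.3]
grip_width: 0.0645
finger_force: 45.1
```

Call:
{"fn": "play_rows", "kwargs": {
  "increments": [
    [0,0,0.0005,0],
    [0,0,0,0],
    [0,0,0,0]
  ]
}}

```text
time: 33.1
ee_pos: [0.4838, -0.019, 0.2255]
tool_rot: [1.0, -0.001, 0.001, 0.0]
wrist_force: [-2.1, -0.6, 11.3]
grip_width: 0.0646
finger_force: 45.6
```

Call:
{"fn": "play_rows", "kwargs": {
  "increments": [
    [0,0,-0.0005,0],
    [0,0,0,0],
    [0,0,0,0],
    [0,0,0,0],
    [0,0,0,0],
    [0,0,-0.01,0],
    [0,0,-0.02,0],
    [0,0,-0.04,0],
    [0,0,-0.04,0],
    [0,0,-0.04,0],
    [0,0,0,0]
  ],
  "hand": -1
}}

```text
time: 34.2
ee_pos: [0.4847, -0.0185, 0.3809]
tool_rot: [1.0, -0.001, 0.005, 0.0]
wrist_force: [1.2, -0.1, -0.4]
grip_width: 0.0854
finger_force: 0.0
```

Call:
{"fn": "play_rows", "kwargs": {
  "increments": [
    [-0.01,-0.045,0,0],
    [-0.01,-0.045,0,0],
    [-0.01,-0.045,0,0],
    [-0.005,-0.045,0,0],
    [-0.005,-0.045,0,0],
    [-0.005,-0.045,0,0],
    [-0.005,-0.045,0,0],
    [0,0,0,0],
    [0,0,0,0]
  ]
}}

```text
time: 35.1
ee_pos: [0.433, 0.297, 0.375]
tool_rot: [1.0, 0.001, -0.0, 0.0]
wrist_force: [0.4, -0.6, -0.9]
grip_width: 0.0855
finger_force: 0.0
```

```bash
python3 - <<'E'
from h import *
import pickle
W=np.zeros((600,800,3),np.uint8); q=np.linspace(0,2*np.pi,60)
sa=dict(terra=(.483,-.0183,.08),blue=(.6252,-.1505,.073),white=(.6634,.1614,.066),green=(.437,-.2884,.06))
s0=pickle.load(open('side0.pkl','rb'));d=arm.get_image('side');t=arm.get_image('top')
for i,(x,y,D) in enumerate(sa.values()):
  for j,c in enumerate((s0,d,t)):
    u,v=proj(c,[x,y,.014])[0].astype(int); h=20; r=v-h-(5 if j<2 else 0)
    im=cv2.resize(c['image'][r:r+40,u-h:u+h],None,fx=5,fy=5,interpolation=cv2.INTER_CUBIC)
    P=(proj(c,np.c_[x+D/2*np.cos(q),y+D/2*np.sin(q),np.full(60,.014)])-[u-h,r]+.5)*5
    cv2.polylines(im,[P.round().astype(int)],True,(0,255,255),1)
    W[j*200:j*200+200,i*200:i*200+200]=im
cv2.imwrite('pics/end.png',W)
E
```

```text
(no output)
```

View pics/end.png

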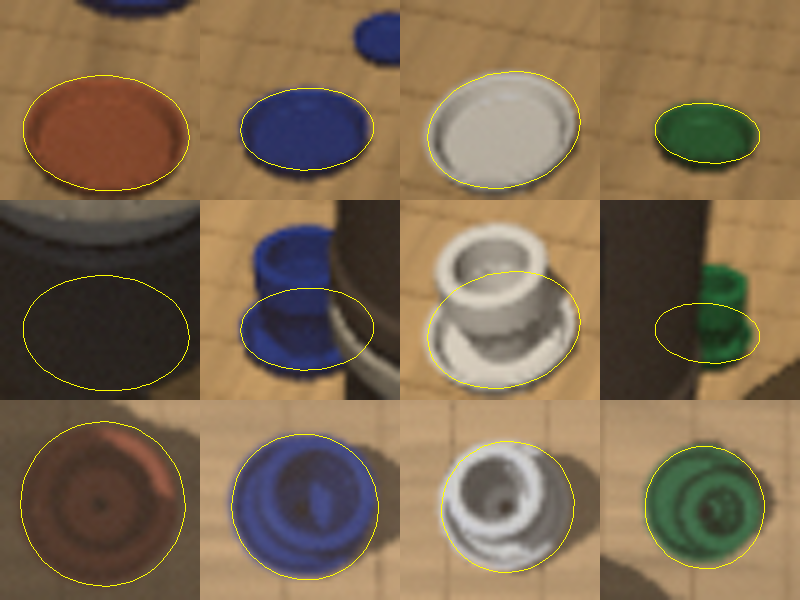

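All four pots stand upright inside their saucers. The saucer outlines match their original positions, with green within about 2 mm. Handing in.

```bash
python3 -c "
from plant import arm
print(arm.sign_off())"
```

```text
the job is handed in; nothing more can be done
None
```

All four pots are unstacked and standing upright in their own-colour saucers, and the job is handed in; I first set the green pot on its saucer's rim by mistake (about 25 N, pot never released), which moved that saucer about 2 mm before I re-placed the pot.

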